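Set out the hole saws by size on the tool board

ROBOT

A 7-joint arm with a two-finger parallel gripper is mounted at the origin on the work surface. World frame = base frame: x ahead of the robot, y to its left, z up, the work surface at z = 0. Lengths are in m, angles in rad, forces in N, time in s.
With the tool pointing down it reaches from about 0.425 to 0.95 m from the base axis. Payload 16.7 kg.
Tool frame: the origin (TCP) lies at the very end of the fingers, on their centre line; the grasp point (between the pads) lies 19 mm behind it (r.pinch_z is the distance from the TCP to the grasp point, in m); z points along the fingers, y is the direction in which the jaws open and shut (so a half turn about z gives the same grasp; the last joint's range is limited). The gripper opens to 94 mm and grips with 3 to 60 N. Pads are 16 mm wide; open, the fingers measure 119 mm over their backs; the gripper's body (75 mm by 177 mm) begins 78 mm behind the grasp point.
Start: joints at [1.097, 0.426, 0.074, 1.606, -0.034, 1.111, -0.067], TCP at [0.215, -0.64, 0.205] pointing down, gripper open.
Joint ranges: [-2.85, 2.85], [-0.5, 2.14], [-1.23, 1.37], [0.21, 2.46], [-1.02, 4.16], [0.16, 2.05], [-2.73, 2.73]. Speed limits (rad/s): [1.89, 1.89, 2.39, 2.39, 3.01, 3.01, 3.01].

INTERFACE

Orientations are given as a unit quaternion [x, y, z, w].
In Python, from plant import sensors, snapshot, camera_params, close_job, search_frame, spot_point, r gives the robot as it stands. The module is installed in compiled form; this text tells all that it offers.
- The arm moves only by the tool step_arm, never from a script. Its arguments are lists of equal length, an entry for each row: "offset": the shift along the tool's x, y, z in units of 0.4 m (1.0 is 0.4 m), a list of three; "yaw": the turn about the tool's z in units of 180 degrees (1.0 is 180 degrees). A call has 1 to 10 rows; each row shifts and turns the pose as measured when the row begins, along the tool's axes as they then stand; what a row does not reach is not made up. A row lasts 1/10 s, in which the tool goes at most 50 mm and 8.59 degrees, less where a joint would pass 70% of its speed; a pose out of reach is approached as far as the arm can. A call with a number of a shift or a turn outside -1 to 1 is refused whole. A call with a gripper value outside its range is refused whole. "hand" is the gripper's target within -1 to 1 (fully open at 1, half-way at 0, shut at -1), set as the call begins (left out, the last holds). The fingers move at their own pace and stop on an object; the grip force is fixed at half the most. Time passes only in rows, so rows that do not move let the fingers close. It gives the time, the measured TCP pose, the force and the opening at its end, in the units of the state.
- sensors.sense(): the state, without advancing time (a new reading comes with each control period).
- snapshot(name): name is "scene" or "top"; returns the picture (400x640x3 uint8, red, green, blue); there is no depth.
- camera_params(name): a dict with "K" (3x3 intrinsics, pixels), "D" ([k1, k2, p1, p2, k3] as OpenCV has them; the pictures are not rectified), "R" (3x3) and "t" (3): a world point X has camera coordinates R X + t. Camera axes: x right, y down, z forward; pixel columns grow to the right and rows downward; lengths in m; the calibration is good to about 2 mm. A picture is of the moment at which its call begins. camera_params takes no time and is no camera call.
- close_job(): hands the job in, once; it reports no verdict.
Trained networks look in the newest picture that a camera, given by its name, has taken for a name from the list of things; names that differ only in an ending like _2 or _b are one class to them, and where a whole thing is asked for, a point or a joint stands for the part that bears it (a point fixed in the world has none). Each returns a list of dicts, best first, with "score" (0 to 1); they miss things now and then, are a little off and sometimes report something else, mostly with a low value. They report only what shows in the picture. A call takes as long as a camera call. They do not tell look-alikes from the thing itself.
- search_frame(camera, label): "extent" ([left, top, width, height] in pixels, round what is visible of it).
- spot_point(camera, label): "xy" ([column, row] in pixels: a listed point, or the origin of a listed thing).
The state is a dict: "time_s": time; "q": joint angles; "qd": joint speeds; "effort": joint torques, N m; "ee_pos": TCP position; "tool_rot": TCP orientation; "ft_force": force on the tool from outside, world axes, zero at the start; "torque": the same for the moment, N m; "finger_gap": opening from 0.0 (shut) to 1.0 (fully open).
Only numpy, scipy, OpenCV 4.12 (cv2) and the standard library are available. Lean on these libraries where they do the work, as an engineer would, in place of code of your own. Each camera call takes 0.05 s, during which the arm holds its last target. There are 200 camera calls.

TASK

Set the four blue hole saws out on the tool board for the next class: one standing upright in the middle of each yellow mark, in order of diameter, the smallest on the mark next to the red block at the end of the board and the largest at the other end. Leave the white glue bottle where it stands.

Things in the scene. Friction and masses are not known exactly. Their poses are not given: they have to be found in the camera images.
- saw_25: hole saw of 25 mm diameter, about 70 g, loose, standing upright on its teeth: a blue steel cup 25 mm across and 42 mm high, on top of it a dark collar 19 mm across and 10 mm high, and on that a round steel shank 11 mm across and 40 mm long, pointing up (total height 92 mm). The grip is the shank, from above, any direction. Origin: centre of the underside; z axis up along the shank. All four saws are alike but for the diameter.
- saw_38: hole saw of 38 mm diameter, about 100 g, loose, standing upright on its teeth: a blue steel cup 38 mm across and 42 mm high, on top of it a dark collar 19 mm across and 10 mm high, and on that a round steel shank 11 mm across and 40 mm long, pointing up (total height 92 mm). The grip is the shank, from above, any direction. Origin: centre of the underside; z axis up along the shank. All four saws are alike but for the diameter.
- saw_51: hole saw of 51 mm diameter, about 130 g, loose, standing upright on its teeth: a blue steel cup 51 mm across and 42 mm high, on top of it a dark collar 19 mm across and 10 mm high, and on that a round steel shank 11 mm across and 40 mm long, pointing up (total height 92 mm). The grip is the shank, from above, any direction. Origin: centre of the underside; z axis up along the shank. All four saws are alike but for the diameter.
- saw_64: hole saw of 64 mm diameter, about 170 g, loose, standing upright on its teeth: a blue steel cup 64 mm across and 42 mm high, on top of it a dark collar 19 mm across and 10 mm high, and on that a round steel shank 11 mm across and 40 mm long, pointing up (total height 92 mm). The grip is the shank, from above, any direction. Origin: centre of the underside; z axis up along the shank. All four saws are alike but for the diameter.
- mark_1: flat painted mark on the grey tool board, a yellow disc 62 mm across with a black rim (72 mm), flush with the board. Mark 1 of four in one straight row, 85 mm apart, in the order mark_1, mark_2, mark_3, mark_4. Origin: centre of the mark on the board's top face, 12 mm above the bench; y axis along the row towards mark_4, z up. The board (90 x 430 mm) is fixed to the bench; its place and yaw differ from start to start.
- mark_2: flat painted mark on the grey tool board, a yellow disc 62 mm across with a black rim (72 mm), flush with the board. Mark 2 of four in one straight row, 85 mm apart, in the order mark_1, mark_2, mark_3, mark_4. Origin: centre of the mark on the board's top face, 12 mm above the bench; y axis along the row towards mark_4, z up. The board (90 x 430 mm) is fixed to the bench; its place and yaw differ from start to start.
- mark_3: flat painted mark on the grey tool board, a yellow disc 62 mm across with a black rim (72 mm), flush with the board. Mark 3 of four in one straight row, 85 mm apart, in the order mark_1, mark_2, mark_3, mark_4. Origin: centre of the mark on the board's top face, 12 mm above the bench; y axis along the row towards mark_4, z up. The board (90 x 430 mm) is fixed to the bench; its place and yaw differ from start to start.
- mark_4: flat painted mark on the grey tool board, a yellow disc 62 mm across with a black rim (72 mm), flush with the board. Mark 4 of four in one straight row, 85 mm apart, in the order mark_1, mark_2, mark_3, mark_4. Origin: centre of the mark on the board's top face, 12 mm above the bench; y axis along the row towards mark_4, z up. The board (90 x 430 mm) is fixed to the bench; its place and yaw differ from start to start.
- start_block: red block, 22 mm long in the row's direction, 70 mm wide, 22 mm high, fixed on the board in line with the row, 70 mm beyond the end mark (mark_1 or mark_4: this differs from start to start): it shows the starting end of the row. An equal block of plain wood stands at the other end. Origin: centre of its underside, on the board's top face.
- glue: white glue bottle with an orange cap, 56 mm across, 150 mm high, 350 g, standing loose on the bench to one side of the board; not to be moved. Origin: centre of its underside; z up.
Not all that is in view belongs to the job. What is shaped like the saw_25 but green is not meant.

How it is judged:
By the outcome, as a careful person would: the job done as asked, in the order asked, and still so for the second after the job is handed in, with the robot touching nothing.
It also fails if it takes over 106 s, if anything falls off the work surface, if the arm or the gripper's body presses on something with over 40 N, if the wrist force passes 120 N, or if a joint passes its speed limit or range.

## Working session

There is one attempt and no reset: what is moved stays moved. The work goes in short steps, Python scripts to look and compute and a tool call to move; the robot and the scene stay as the last step left them, time stands still between calls to the robot, and variables do not carry over. Pictures are saved under pics/ and viewed, about 12 in all and at most 16, crops included, and the job is handed in when it is done.

Besides the shell and the picture viewer there is one more tool, called after "Emit:" by a JSON object that holds its "method" and its "body". step_arm: Moves the arm, as the interface text tells. Its arguments: {"type":"object","properties":{"offset":{"type":"array","items":{"type":"array","items":{"type":"number"}}},"yaw":{"type":"array","items":{"type":"number"}},"hand":{"type":"number"}},"required":["offset","yaw"]}

```bash
mkdir -p pics
python3 - <<'E'
from plant import *
import cv2
for n in("scene","top"):
    im=snapshot(n); cv2.imwrite(f"pics/{n}0.png",im[...,::-1])
    p=camera_params(n); print(n,p)
    for l in("saw_25","mark_1","start_block","glue"):
        f=search_frame(n,l); print(l,[(round(d["score"],2),[round(x) for x in d["extent"]]) for d in f])
print(sensors.sense()["tool_rot"],sensors.sense()["ee_pos"],r.pinch_z)
E
```

```text
scene {'K': array([[377.90611457,   0.        , 317.18240257],
       [  0.        , 377.90611457, 197.03465019],
       [  0.        ,   0.        ,   1.        ]]), 'D': array([-0.06687163,  0.        ,  0.        ,  0.        ,  0.        ]), 'R': array([[-0.54795653,  0.83642654, -0.01158821],
       [ 0.56787941,  0.36178383, -0.73934122],
       [-0.61421219, -0.41170756, -0.67323122]]), 't': array([ 0.26835665, -0.25319415,  1.22467939])}
saw_25 [(0.95, [289, 149, 18, 37]), (0.85, [430, 193, 15, 28]), (0.85, [349, 187, 21, 32]), (0.74, [410, 174, 12, 36]), (0.55, [246, 124, 28, 35])]
mark_1 [(0.81, [290, 234, 34, 24]), (0.81, [327, 246, 32, 33]), (0.79, [258, 222, 33, 24]), (0.68, [230, 210, 31, 19])]
start_block [(0.79, [362, 254, 22, 34])]
glue [(0.65, [175, 120, 29, 50])]
top {'K': array([[441.03378122,   0.        , 323.82171018],
       [  0.        , 441.03378122, 203.18479853],
       [  0.        ,   0.        ,   1.        ]]), 'D': array([-0.0428041,  0.       ,  0.       ,  0.       ,  0.       ]), 'R': array([[-1.97545539e-02, -9.99803158e-01, -1.84495204e-03],
       [-9.92635381e-01,  1.98334557e-02, -1.19505791e-01],
       [ 1.19518859e-01, -5.29418917e-04, -9.92831789e-01]]), 't': array([0.01767747, 0.51413026, 1.32496767])}
saw_25 [(0.88, [400, 232, 25, 23]), (0.59, [353, 221, 20, 21]), (0.59, [261, 258, 7, 8]), (0.54, [240, 246, 7, 9])]
mark_1 [(0.88, [352, 157, 16, 27]), (0.8, [268, 166, 27, 20]), (0.77, [297, 164, 20, 20]), (0.73, [321, 160, 27, 21])]
start_block [(0.55, [254, 169, 10, 20])]
glue [(0.89, [441, 181, 29, 23]), (0.69, [271, 165, 24, 20])]
[ 9.86844079e-01  1.61674856e-01  7.42038516e-06 -6.76801263e-05] [ 0.21538129 -0.63964468  0.20543356] 0.0188
```

View pics/scene0.png

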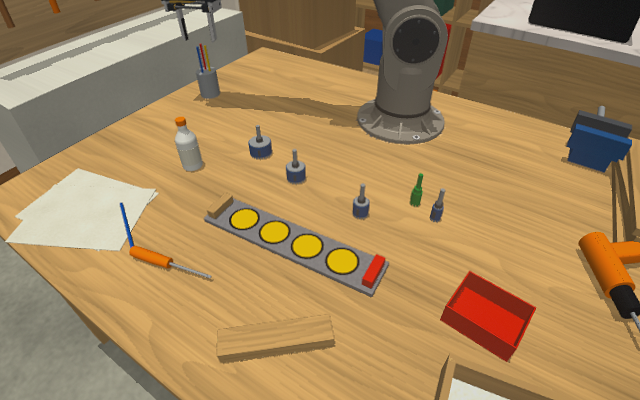

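View pics/top0.png

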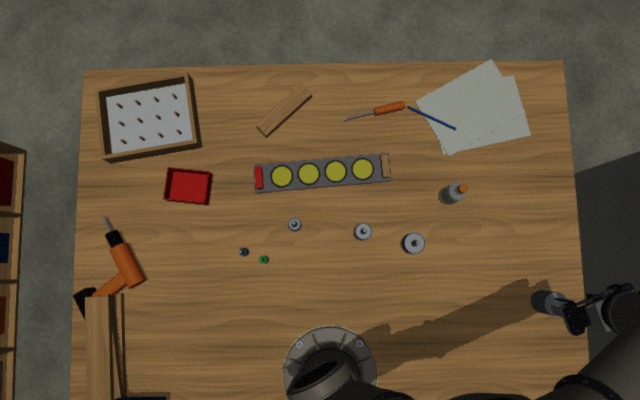

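Candidates (scene px / top px):
- saw_25: (437,205) / (244,252), dark blue
- green look-alike, not to be touched: (417,190) / (264,259)
- saw_38: (361,202) / (295,225)
- saw_51: (295,168) / (363,231)
- saw_64: (260,145) / (413,243)

The red block is at the left in the top view (259,177), the wooden one at the right. The glue is at (455,192).

Next I measure the positions and check the choice in a close crop.

```bash
cat > h.py <<'E'
from plant import *
import cv2,numpy as np
def ray(n,px):
    p=camera_params(n); u=cv2.undistortPoints(np.array([[px]],float),p["K"],p["D"])[0,0]
    R=np.array(p["R"]);t=np.array(p["t"]); return -R.T@t, R.T@np.array([u[0],u[1],1])
def at(n,px,z):
    c,d=ray(n,px); return (c+d*(z-c[2])/d[2])[:2]
def blobs(im,lo,hi,amin):
    m=cv2.inRange(cv2.cvtColor(im,cv2.COLOR_RGB2HSV),lo,hi)
    k,_,s,c=cv2.connectedComponentsWithStats(m)
    return [(c[i],s[i]) for i in range(1,k) if s[i][4]>=amin]
def marks(n,im):
    return [at(n,c,.012) for c,s in blobs(im,(22,120,90),(34,255,255),120) if .5<s[2]/s[3]<2.2]
def proj(n,X):
    p=camera_params(n); return cv2.projectPoints(np.array([X],float),cv2.Rodrigues(np.array(p["R"]))[0],np.array(p["t"]),p["K"],p["D"])[0][0,0]
E
python3 - <<'E'
from h import *
ims={n:snapshot(n) for n in("scene","top")}
for n in ims: print(n,"marks",[np.round(m,4).tolist() for m in marks(n,ims[n])])
for n in ims: print(n,"blue",[(np.round(c,1).tolist(),s.tolist()) for c,s in blobs(ims[n],(105,90,20),(130,255,200),12)])
a=cv2.resize(ims["top"][205:275,230:440],None,fx=3.8,fy=3.8,interpolation=cv2.INTER_CUBIC)
b=cv2.resize(ims["scene"][115:230,240:450],None,fx=3.8,fy=2.8,interpolation=cv2.INTER_CUBIC)
cv2.imwrite("pics/c1.png",np.vstack([a,b])[...,::-1])
E
```

```text
scene marks [[0.6242, -0.1166], [0.6186, -0.0317], [0.6128, 0.0534], [0.607, 0.1385]]
top marks [[0.6235, -0.1151], [0.6179, -0.0299], [0.6122, 0.0546], [0.606, 0.1397]]
scene blue [([373.0, 46.3], [364, 29, 19, 36, 575]), ([199.4, 58.9], [196, 47, 7, 26, 49]), ([596.2, 147.0], [567, 124, 65, 48, 2006]), ([257.3, 151.0], [249, 144, 19, 13, 120]), ([126.3, 225.3], [120, 203, 14, 44, 137])]
top blue [([431.4, 117.5], [408, 106, 48, 24, 110]), ([3.5, 247.3], [0, 233, 9, 30, 235]), ([404.1, 244.1], [403, 237, 5, 15, 18]), ([562.2, 299.9], [555, 298, 15, 5, 28]), ([159.1, 398.4], [153, 397, 12, 3, 16])]
```

View pics/c1.png

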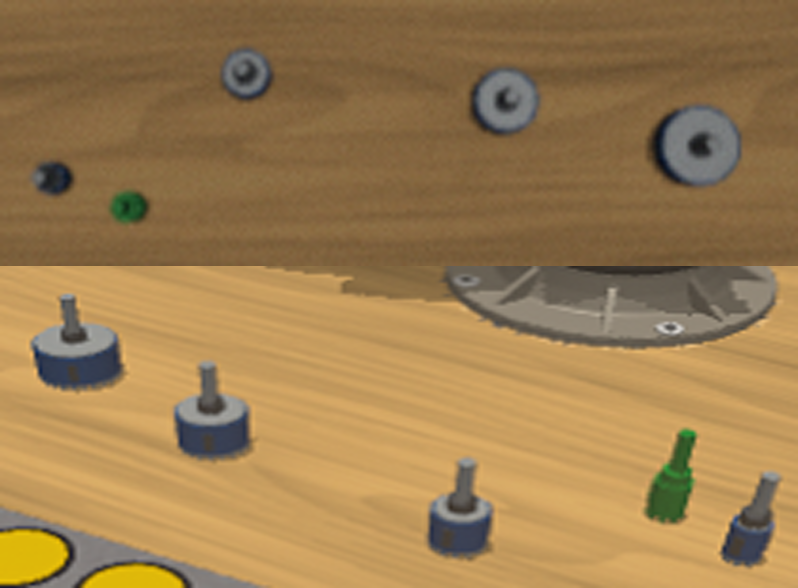

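Run:
```python
from h import *
f=lambda x,y:(230+(x-.5)/3.8,205+(y-.5)/3.8)
g=lambda x,y:(240+(x-.5)/3.8,115+(y-266)/2.8)
T={64:(699,146),51:(506,100),38:(246,74)}
S={64:((77,339),(69,299)),51:((213,410),(207,366)),38:((461,508),(467,463)),25:((751,523),(769,478))}
for k in S:
    print(k,"top cup",np.round(at("top",f(*T[k]),.042),4) if k in T else np.round(at("top",f(54,178),.042),4),"scene cup, shank",*[np.round(at("scene",g(*p),z),4) for p,z in zip(S[k],(.042,.092))])
print("25 top shank",np.round(at("top",f(39,178),.092),4),"base",np.round(at("top",f(66,178),.0),4))
print("green",np.round(at("top",f(129,207),.042),4),"glue",np.round(at("scene",(190,166),.0),4))
print("net",[(round(d["score"],2),np.round(at("scene",d["xy"],0),3).tolist()) for d in spot_point("scene","saw_25")])
```

```text
64 top cup [ 0.3856 -0.2619] scene cup, shank [ 0.3872 -0.2595] [ 0.3912 -0.2565]
51 top cup [ 0.4253 -0.1095] scene cup, shank [ 0.4283 -0.1054] [ 0.4296 -0.1063]
38 top cup [0.4502 0.0973] scene cup, shank [0.4549 0.0998] [0.4558 0.1005]
25 top cup [0.3705 0.2508] scene cup, shank [0.3768 0.256 ] [0.3776 0.2567]
25 top shank [0.37   0.2532] base [0.3709 0.2486]
green [0.3465 0.1913] glue [ 0.5425 -0.3927]
net [(0.93, [0.417, -0.105]), (0.85, [0.461, 0.099]), (0.76, [0.369, 0.252]), (0.7, [0.349, 0.198]), (0.64, [0.386, -0.268])]
```

Emit:
{"method": "step_arm", "body": {"offset": [[0, -0.1, 0], [0, -0.1, 0], [0, -0.1, 0], [0, -0.1, 0], [0, -0.1, 0]], "yaw": [0.035, 0.035, 0.035, 0, 0], "hand": -0.1}}

```text
time_s: 1.15
ee_pos: [0.1895, -0.4399, 0.2034]
tool_rot: [1.0, -0.011, -0.0, 0.0]
ft_force: [0.8, 0.1, -0.1]
finger_gap: 0.614
```

Emit:
{"method": "step_arm", "body": {"offset": [[0.08, -0.075, 0], [0.08, -0.075, 0], [0.08, -0.075, 0], [0.08, -0.075, 0], [0.08, -0.075, 0], [0.08, -0.075, 0], [0, 0, 0]], "yaw": [-0.007, 0, 0, 0, 0, 0, 0]}}

```text
time_s: 1.85
ee_pos: [0.3881, -0.2494, 0.206]
tool_rot: [1.0, -0.0, 0.002, 0.002]
ft_force: [-0.4, -0.9, 0.3]
finger_gap: 0.45
```

Emit:
{"method": "step_arm", "body": {"offset": [[0, 0.026, 0], [0, 0, 0.1], [0, 0, 0.1], [0, 0, 0.06], [0, 0, 0]], "yaw": [0, 0, 0, 0, 0]}}

```text
time_s: 2.35
ee_pos: [0.3885, -0.2663, 0.1007]
tool_rot: [1.0, -0.001, 0.004, 0.004]
ft_force: [-0.0, -0.9, 0.9]
finger_gap: 0.456
```

Run:
```python
from h import *
print(sensors.sense()["ee_pos"])
im=snapshot("scene"); t=snapshot("top")
a=cv2.resize(im[80:190,210:330],None,fx=5,fy=5,interpolation=cv2.INTER_CUBIC)
cv2.imwrite("pics/c2.png",a[...,::-1])
```

```text
[ 0.38853082 -0.2662984   0.10070662]
```

View pics/c2.png

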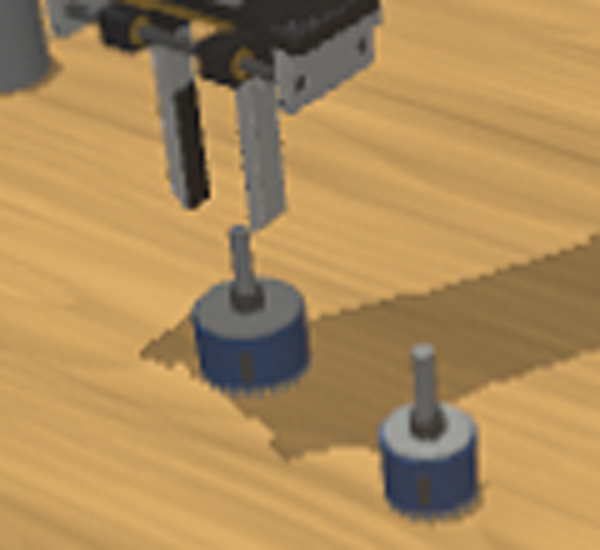

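The fingers straddle a point about 6 mm to the -y side of the saw_64 shank (tip at crop (238,230)). I'll correct that, descend and grip.

Emit:
{"method": "step_arm", "body": {"offset": [[-0.003, -0.015, 0.03], [0, 0, 0.04], [0, 0, 0.035], [0, 0, 0]], "yaw": [0, 0, 0, 0]}}

```text
time_s: 2.85
ee_pos: [0.3917, -0.2632, 0.0639]
tool_rot: [1.0, -0.002, 0.009, 0.007]
ft_force: [0.2, 0.5, 0.0]
finger_gap: 0.45
```

Emit:
{"method": "step_arm", "body": {"offset": [[0, 0, 0], [0, 0, 0], [0, 0, 0], [0, 0, 0], [0, 0, 0], [0, 0, 0]], "yaw": [0, 0, 0, 0, 0, 0], "hand": -1}}

```text
time_s: 3.45
ee_pos: [0.3931, -0.2639, 0.0671]
tool_rot: [1.0, -0.002, 0.011, 0.008]
ft_force: [0.6, -0.3, -2.0]
finger_gap: 0.106
```

Emit:
{"method": "step_arm", "body": {"offset": [[0, 0, -0.1], [0, 0, -0.12], [0, 0, -0.1], [0.08, -0.05, 0], [0.08, -0.05, 0], [0.08, -0.05, 0], [0.08, -0.05, 0], [0.08, -0.05, 0], [0.08, -0.05, 0], [0, 0, 0]], "yaw": [0, 0, 0, 0, 0, 0, 0, 0, 0, 0]}}

```text
time_s: 4.45
ee_pos: [0.5879, -0.1385, 0.2023]
tool_rot: [1.0, -0.005, 0.011, 0.008]
ft_force: [0.0, 0.9, -1.6]
finger_gap: 0.109
```

Emit:
{"method": "step_arm", "body": {"offset": [[0.09, -0.057, 0], [0, 0, 0], [0, 0, 0.1], [0, 0, 0.1], [0, 0, 0.07], [0, 0, 0]], "yaw": [0, 0, 0, 0, 0, 0]}}

```text
time_s: 5.05
ee_pos: [0.6274, -0.1165, 0.0905]
tool_rot: [1.0, -0.004, 0.01, 0.008]
ft_force: [-0.3, -0.8, -1.5]
finger_gap: 0.108
```

```bash
cat > look.py <<'E'
import sys
from h import *
n,x,y,w,hh,name=sys.argv[1],*map(int,sys.argv[2:6]),sys.argv[6]
s=sensors.sense(); print(s["time_s"],np.round(s["ee_pos"],4),np.round(s["tool_rot"],4))
im=snapshot(n)
k=min(8,700//w,580//hh)
a=cv2.resize(im[y:y+hh,x:x+w],None,fx=k,fy=k,interpolation=cv2.INTER_CUBIC); print("scale",k)
cv2.imwrite(f"pics/{name}.png",a[...,::-1])
E
python3 look.py scene 200 150 120 100 c3
```

```text
5.05 [ 0.6274 -0.1165  0.0905] [ 0.9999 -0.0044  0.0103  0.0076]
scale 5
```

View pics/c3.png

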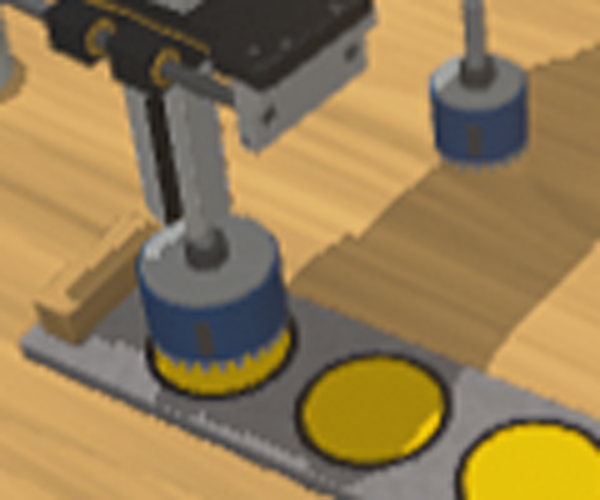

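Run:
```python
from h import *
for z in(.063,.067,.071): print(z,np.round(at("scene",(200+208.5/5,150+257.5/5),z),4))
print((proj("scene",(.6242,-.1166,.067))-[200,150])*5)
```

```text
0.063 [ 0.6202 -0.1171]
0.067 [ 0.6231 -0.1137]
0.071 [ 0.6261 -0.1103]
[202.03992763 256.50348897]
```

Emit:
{"method": "step_arm", "body": {"offset": [[0, -0.003, 0.015], [0, 0, 0.01], [0, 0, 0.004], [0, 0, 0]], "yaw": [0, 0, 0, 0]}}

```text
time_s: 5.5
ee_pos: [0.631, -0.1162, 0.0853]
tool_rot: [1.0, -0.005, 0.014, 0.008]
ft_force: [0.4, 0.4, -1.9]
finger_gap: 0.112
```

Emit:
{"method": "step_arm", "body": {"offset": [[-0.012, 0, 0.01], [-0.004, 0, 0.01], [-0.002, 0, 0.006]], "yaw": [0, 0, 0]}}

```text
time_s: 5.8
ee_pos: [0.6269, -0.1175, 0.0785]
tool_rot: [1.0, -0.005, 0.018, 0.009]
ft_force: [-6.6, 1.4, 36.3]
finger_gap: 0.107
```

Emit:
{"method": "step_arm", "body": {"offset": [[0, 0, -0.003], [0, 0, 0], [0, 0, 0], [0, 0, -0.05], [0, 0, -0.1], [0, 0, -0.12]], "yaw": [0, 0, 0, 0, 0, 0], "hand": -0.1}}

```text
time_s: 6.4
ee_pos: [0.6189, -0.1152, 0.1839]
tool_rot: [1.0, -0.005, 0.013, 0.008]
ft_force: [0.8, -0.6, 0.3]
finger_gap: 0.452
```

```bash
python3 look.py scene 200 150 120 100 c4
```

```text
6.4 [ 0.6189 -0.1152  0.1839] [ 0.9999 -0.0051  0.0131  0.0084]
scale 5
```

View pics/c4.png

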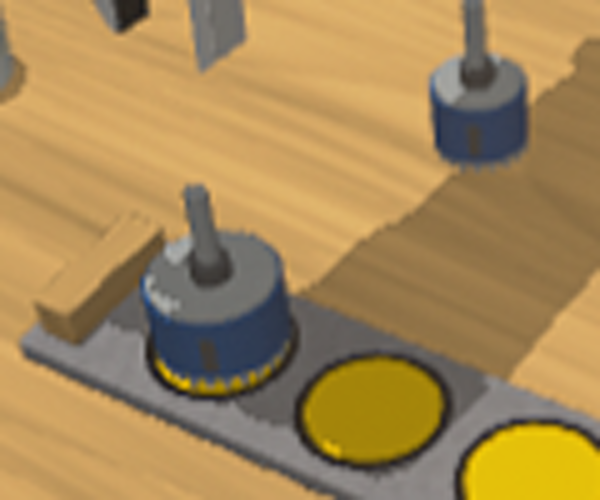

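Run:
```python
from h import *
print(np.round(at("scene",(200+213/5,150+275/5),.054),4))
print((proj("scene",(.6242,-.1166,.054))-[200,150])*5)
```

```text
[ 0.6213 -0.1151]
[206.29785208 277.51926635]
```

Emit:
{"method": "step_arm", "body": {"offset": [[-0.12, -0.005, 0], [-0.12, -0.005, 0], [-0.12, -0.005, 0], [-0.12, -0.003, 0], [0, 0, 0.05], [0, 0, 0.1], [0, 0, 0.04], [0, 0, 0]], "yaw": [0, 0, 0, 0, 0, 0, 0, 0]}}

```text
time_s: 7.25
ee_pos: [0.4282, -0.1078, 0.1093]
tool_rot: [1.0, -0.006, 0.024, 0.011]
ft_force: [0.6, 0.3, 0.7]
finger_gap: 0.452
```

Emit:
{"method": "step_arm", "body": {"offset": [[-0.007, 0, 0.05], [-0.005, 0, 0.05], [-0.004, 0, 0.015]], "yaw": [0, 0, 0]}}

```text
time_s: 7.55
ee_pos: [0.4256, -0.1088, 0.064]
tool_rot: [1.0, -0.006, 0.025, 0.011]
ft_force: [0.5, -0.0, 0.2]
finger_gap: 0.454
```

```bash
python3 look.py top 325 195 80 60 c5
```

```text
7.55 [ 0.4256 -0.1088  0.064 ] [ 0.9996 -0.0056  0.025   0.0109]
scale 8
```

View pics/c5.png

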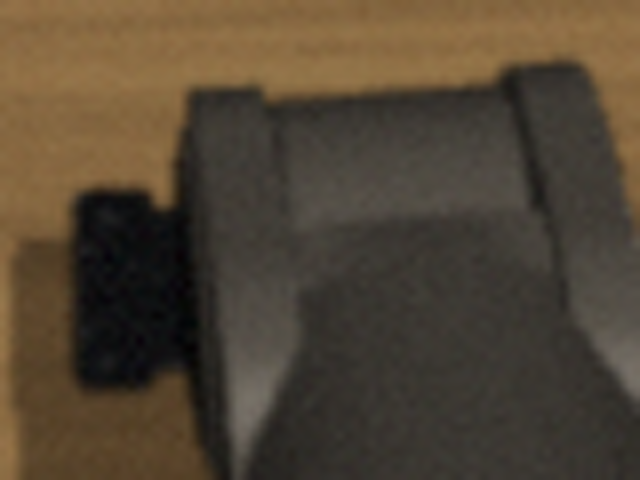

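The arm hides the saw in the top view, so I rely on the measurements and grip.

Emit:
{"method": "step_arm", "body": {"offset": [[0, 0, 0], [0, 0, 0], [0, 0, 0], [0, 0, 0]], "yaw": [0, 0, 0, 0], "hand": -1}}

```text
time_s: 8.0
ee_pos: [0.4272, -0.1091, 0.0668]
tool_rot: [1.0, -0.006, 0.026, 0.011]
ft_force: [-0.9, 0.4, 0.3]
finger_gap: 0.148
```

Emit:
{"method": "step_arm", "body": {"offset": [[0, 0, 0], [0, 0, -0.1], [0, 0, -0.12], [0, 0, -0.08], [0.1, -0.04, 0], [0.1, -0.04, 0], [0.1, -0.04, 0], [0.1, -0.04, 0], [0.08, -0.035, 0], [0, 0, 0]], "yaw": [0, 0, 0, 0, 0, 0, 0, 0, 0, 0]}}

```text
time_s: 9.0
ee_pos: [0.619, -0.0284, 0.2029]
tool_rot: [1.0, -0.008, 0.028, 0.012]
ft_force: [-0.3, 0.6, -1.4]
finger_gap: 0.112
```

Emit:
{"method": "step_arm", "body": {"offset": [[-0.005, 0, 0.1], [-0.005, 0, 0.1], [-0.005, 0, 0.07], [0, 0, 0]], "yaw": [0, 0, 0, 0]}}

```text
time_s: 9.4
ee_pos: [0.6192, -0.0307, 0.092]
tool_rot: [1.0, -0.007, 0.028, 0.011]
ft_force: [0.1, -0.7, -1.9]
finger_gap: 0.108
```

```bash
python3 look.py scene 210 155 120 100 c6; python3 -c "
from h import *
z=.042+.0905-.0665
print((proj('scene',(.6186,-.0317,z))-[210,155])*5)"
```

```text
9.4 [ 0.6192 -0.0307  0.092 ] [ 0.9995 -0.0073  0.0284  0.0115]
scale 5
[308.75399433 297.96278757]
```

View pics/c6.png

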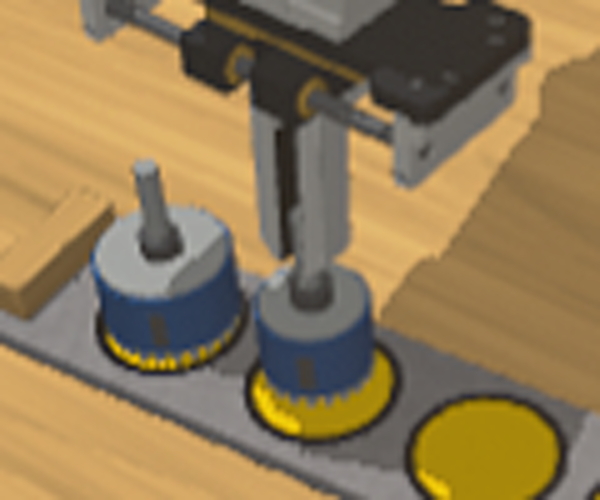

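Emit:
{"method": "step_arm", "body": {"offset": [[-0.005, -0.006, 0.02], [-0.004, 0, 0.01], [-0.002, 0, 0.005]], "yaw": [0, 0, 0]}}

```text
time_s: 9.75
ee_pos: [0.6185, -0.0285, 0.0833]
tool_rot: [0.999, -0.008, 0.032, 0.012]
ft_force: [0.6, 0.1, -1.9]
finger_gap: 0.108
```

Emit:
{"method": "step_arm", "body": {"offset": [[-0.004, 0.002, 0.01], [-0.003, 0, 0.007]], "yaw": [0, 0]}}

```text
time_s: 9.95
ee_pos: [0.6183, -0.0299, 0.0789]
tool_rot: [0.999, -0.008, 0.035, 0.012]
ft_force: [-1.7, -5.4, 29.0]
finger_gap: 0.107
```

Emit:
{"method": "step_arm", "body": {"offset": [[0, 0, 0], [0, 0, 0], [0, 0, 0], [0, 0, -0.05], [0, 0, -0.1], [0, 0, -0.12]], "yaw": [0, 0, 0, 0, 0, 0], "hand": -0.1}}

```text
time_s: 10.55
ee_pos: [0.6076, -0.0277, 0.1842]
tool_rot: [0.999, -0.008, 0.031, 0.012]
ft_force: [0.8, -0.3, -0.7]
finger_gap: 0.45
```

```bash
python3 look.py scene 210 155 120 100 c7; python3 -c "
from h import *
for m in((.6186,-.0317),(.6242,-.1166)): print((proj('scene',(*m,.054))-[210,155])*5)
print(sensors.sense()['q'])"
```

```text
10.55 [ 0.6076 -0.0277  0.1842] [ 0.9994 -0.0078  0.0305  0.0118]
scale 5
[311.31884064 317.4798613 ]
[156.29785208 252.51926635]
[ 0.22696072  0.31837994 -0.37465584  1.80644013  0.17840337  0.97751943
 -1.80851418]
```

View pics/c7.png

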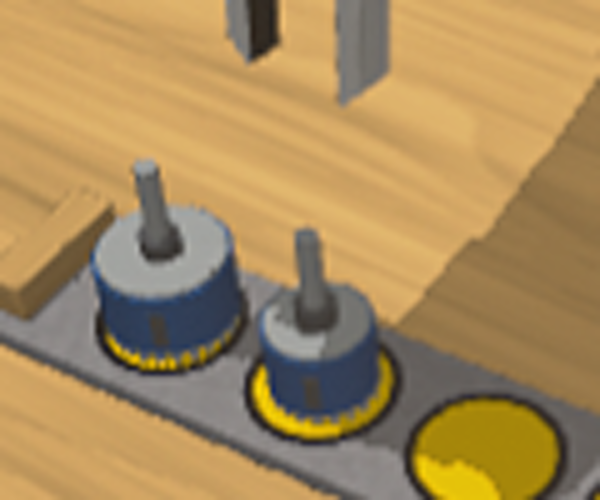

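Emit:
{"method": "step_arm", "body": {"offset": [[-0.08, -0.065, 0], [-0.08, -0.065, 0], [-0.08, -0.065, 0], [-0.08, -0.065, 0], [-0.075, -0.06, 0], [0, 0, 0.1], [0, 0, 0.05], [0, 0, 0]], "yaw": [0, 0, 0, 0, 0, 0, 0, 0]}}

```text
time_s: 11.4
ee_pos: [0.4577, 0.1068, 0.1214]
tool_rot: [0.999, -0.008, 0.042, 0.012]
ft_force: [-0.3, -0.0, 0.9]
finger_gap: 0.447
```

```bash
python3 -c "
from h import *
print(sensors.sense()['q'])
im=snapshot('top')[140:205,235:405]; cv2.imwrite('pics/t.png',cv2.resize(im,None,fx=4,fy=4,interpolation=cv2.INTER_CUBIC)[...,::-1])
sc=snapshot('scene')[155:255,210:330]; sc=cv2.resize(sc,(680,567),interpolation=cv2.INTER_CUBIC)
for z in (.042,.0): print((np.array(proj('top',(.6235,-.1151,z+.012)))-[235,140]+.5)*4,(np.array(proj('top',(.6179,-.0299,z+.012)))-[235,140]+.5)*4)
"
```

```text
[ 0.03794812  0.18782351 -0.48895013  2.16903736  0.21407611  0.75074731
 -2.18002225]
[514.91369026 106.05109918] [403.52076892 115.42303418]
[510.28498248 116.88755713] [402.23106654 125.98894713]
```

View pics/t.png

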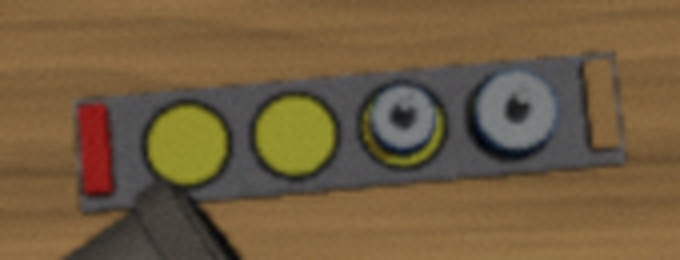

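Top view: saw_51 at crop (404,117) is centred to about 1 mm. saw_64 at (515,111) sits about 4 mm short in x, which I may mend later. Next is saw_38.

Emit:
{"method": "step_arm", "body": {"offset": [[-0.012, 0.019, 0.03], [-0.008, 0, 0.07], [-0.005, 0, 0.055]], "yaw": [0, 0, 0]}}

```text
time_s: 11.8
ee_pos: [0.4591, 0.0981, 0.0652]
tool_rot: [0.999, -0.01, 0.048, 0.01]
ft_force: [0.3, -0.3, 0.9]
finger_gap: 0.453
```

Emit:
{"method": "step_arm", "body": {"offset": [[-0.015, 0, 0.003]], "yaw": [0]}}

```text
time_s: 11.9
ee_pos: [0.4532, 0.0978, 0.0627]
tool_rot: [0.999, -0.01, 0.048, 0.01]
ft_force: [-0.0, -0.0, -0.3]
finger_gap: 0.452
```

```bash
python3 look.py scene 300 110 130 110 c8
```

```text
11.9 [0.4532 0.0978 0.0627] [ 0.9988 -0.0101  0.0477  0.0105]
scale 5
```

View pics/c8.png

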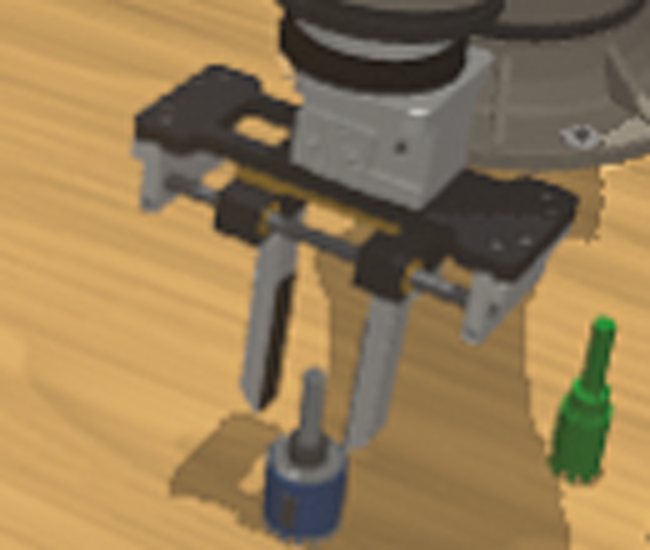

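The saw_38 shank (crop (311,405)) is between the fingertips, whose midpoint is (312,429) and matches. Closing now.

Emit:
{"method": "step_arm", "body": {"offset": [[0, 0, 0], [0, 0, 0], [0, 0, 0], [0, 0, 0]], "yaw": [0, 0, 0, 0], "hand": -1}}

```text
time_s: 12.35
ee_pos: [0.4545, 0.0985, 0.0677]
tool_rot: [0.999, -0.01, 0.051, 0.01]
ft_force: [-0.3, -0.2, -0.6]
finger_gap: 0.147
```

Emit:
{"method": "step_arm", "body": {"offset": [[0, 0, 0], [0, 0, -0.1], [0, 0, -0.12], [0, 0, -0.07], [0.11, 0.03, 0], [0.11, 0.03, 0], [0.11, 0.03, 0], [0.1, 0.028, 0]], "yaw": [0, 0, 0, 0, 0, 0, 0, 0]}}

```text
time_s: 13.15
ee_pos: [0.6141, 0.0508, 0.2093]
tool_rot: [0.999, -0.007, 0.051, 0.011]
ft_force: [0.7, -0.1, -0.5]
finger_gap: 0.11
```

Emit:
{"method": "step_arm", "body": {"offset": [[-0.015, -0.005, 0.11], [-0.015, -0.005, 0.11], [-0.013, -0.003, 0.075]], "yaw": [0, 0, 0]}}

```text
time_s: 13.45
ee_pos: [0.6187, 0.0513, 0.0914]
tool_rot: [0.998, -0.01, 0.057, 0.01]
ft_force: [0.4, -0.7, -2.1]
finger_gap: 0.112
```

```bash
python3 look.py scene 240 160 120 110 c9; python3 -c "
from h import *
z=.042+.088-.067
for z in (z,z-.042,.012):print((proj('scene',(.6128,.0534,z))-[240,160]+.5)*5)"
```

```text
13.45 [0.6187 0.0513 0.0914] [ 0.9983 -0.0102  0.0568  0.0101]
scale 5
[331.80762046 350.39190771]
[334.93585   416.8200729]
[335.5787742  430.44440605]
```

View pics/c9.png

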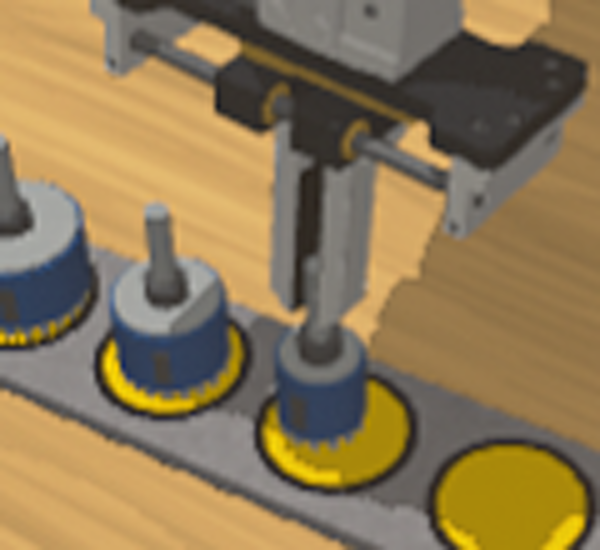

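Emit:
{"method": "step_arm", "body": {"offset": [[-0.016, -0.011, 0.01], [-0.008, -0.002, 0.015]], "yaw": [0, 0]}}

```text
time_s: 13.7
ee_pos: [0.609, 0.0563, 0.0778]
tool_rot: [0.998, -0.01, 0.055, 0.011]
ft_force: [-2.6, -6.2, 43.0]
finger_gap: 0.107
```

Emit:
{"method": "step_arm", "body": {"offset": [[0.008, 0.005, -0.008]], "yaw": [0]}}

```text
time_s: 13.8
ee_pos: [0.6118, 0.0549, 0.0826]
tool_rot: [0.998, -0.01, 0.056, 0.011]
ft_force: [0.2, -0.1, -0.3]
finger_gap: 0.109
```

Emit:
{"method": "step_arm", "body": {"offset": [[0.0, 0.0, 0.009]], "yaw": [0]}}

```text
time_s: 13.9
ee_pos: [0.6136, 0.0552, 0.0814]
tool_rot: [0.998, -0.01, 0.058, 0.01]
ft_force: [0.0, -0.5, -0.6]
finger_gap: 0.108
```

Emit:
{"method": "step_arm", "body": {"offset": [[-0.006, 0.003, 0.01]], "yaw": [0]}}

```text
time_s: 14.0
ee_pos: [0.612, 0.0544, 0.078]
tool_rot: [0.998, -0.01, 0.058, 0.01]
ft_force: [-0.1, 0.5, -1.5]
finger_gap: 0.107
```

Emit:
{"method": "step_arm", "body": {"offset": [[-0.003, 0, 0.011]], "yaw": [0]}}

```text
time_s: 14.1
ee_pos: [0.6132, 0.0539, 0.0759]
tool_rot: [0.998, -0.01, 0.061, 0.01]
ft_force: [-5.4, -6.2, 43.0]
finger_gap: 0.108
```

Contact. Releasing and lifting.

Emit:
{"method": "step_arm", "body": {"offset": [[0, 0, 0], [0, 0, 0], [0, 0, 0], [0.005, 0, -0.05], [0.01, 0, -0.1], [0.01, 0, -0.12]], "yaw": [0, 0, 0, 0, 0, 0], "hand": -0.1}}

```text
time_s: 14.7
ee_pos: [0.6054, 0.0559, 0.1806]
tool_rot: [0.998, -0.01, 0.055, 0.011]
ft_force: [0.9, -0.7, 0.4]
finger_gap: 0.452
```

Emit:
{"method": "step_arm", "body": {"offset": [[-0.084, -0.071, -0.01], [-0.084, -0.071, -0.01], [-0.084, -0.071, -0.01], [-0.084, -0.071, -0.01], [-0.084, -0.071, 0], [-0.084, -0.071, 0]], "yaw": [0, 0, 0, 0, 0, 0]}}

```text
time_s: 15.3
ee_pos: [0.4064, 0.2329, 0.1758]
tool_rot: [0.998, -0.014, 0.061, 0.01]
ft_force: [0.3, 0.6, -1.5]
finger_gap: 0.448
```

```bash
python3 -c "
from h import *
s=sensors.sense();print(np.round(s['q'],2)); from scipy.spatial.transform import Rotation as R
print(R.from_quat(s['tool_rot']).as_matrix().round(3))
im=snapshot('top')[140:275,235:405]; cv2.imwrite('pics/t2.png',cv2.resize(im,None,fx=4,fy=4,interpolation=cv2.INTER_CUBIC)[...,::-1])
for m in ((.6235,-.1151),(.6179,-.0299),(.6122,.0546)): print((np.array(proj('top',(*m,.054)))-[235,140]+.5)*4)
"
```

```text
[-0.16  0.11 -0.6   2.12  0.21  0.87 -2.49]
[[ 0.992 -0.03   0.121]
 [-0.027 -0.999 -0.022]
 [ 0.122  0.019 -0.992]]
[514.91369026 106.05109918]
[403.52076892 115.42303418]
[292.87375069 124.96695719]
```

View pics/t2.png

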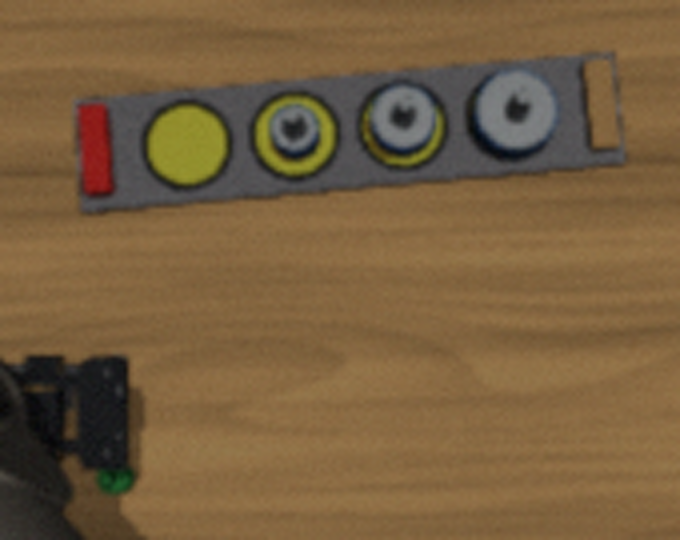

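Emit:
{"method": "step_arm", "body": {"offset": [[-0.07, -0.03, 0], [-0.05, -0.026, 0.05], [-0.003, 0, 0.1]], "yaw": [0, 0, 0]}}

```text
time_s: 15.65
ee_pos: [0.3586, 0.2641, 0.1119]
tool_rot: [0.998, -0.009, 0.064, 0.007]
ft_force: [2.7, 0.2, -0.2]
finger_gap: 0.451
```

```bash
python3 look.py scene 370 110 120 110 c10; python3 -c "
from h import *
from scipy.spatial.transform import Rotation as R
s=sensors.sense();M=R.from_quat(s['tool_rot']).as_matrix();print(M.round(3),np.round(s['q'],2))
print((M.T@(np.array([.3755,.254,.062])-s['ee_pos'])/.4).round(3))
print((proj('scene',s['ee_pos'])-[370,110]+.5)*5)"
```

```text
15.65 [0.3586 0.2641 0.1119] [ 0.9979 -0.0094  0.0638  0.0073]
scale 5
[[ 0.992 -0.021  0.121]
 [-0.018 -1.    -0.02 ]
 [ 0.121  0.018 -0.992]] [-0.3   0.18 -0.61  2.24  0.32  0.72 -2.73]
[0.032 0.014 0.114]
[394.85326272 360.64566508]
```

View pics/c10.png

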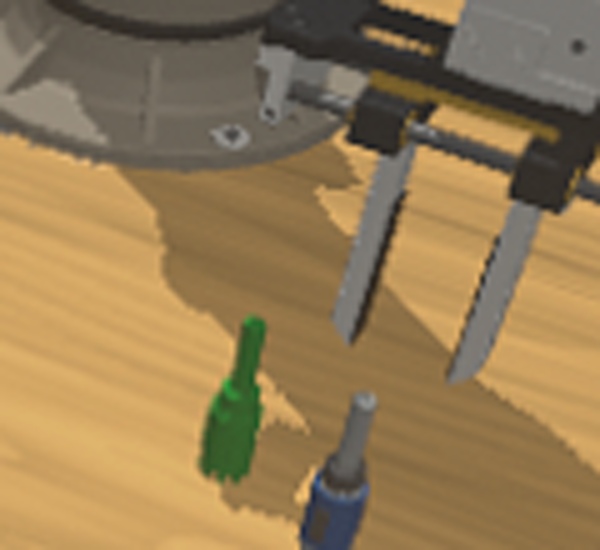

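j7 is at its limit (-2.73), so I yaw back now.

Emit:
{"method": "step_arm", "body": {"offset": [[0, 0, 0]], "yaw": [-0.04]}}

```text
time_s: 15.8
ee_pos: [0.3561, 0.2603, 0.1044]
tool_rot: [0.997, 0.054, 0.058, 0.014]
ft_force: [-0.4, -0.6, -0.7]
finger_gap: 0.448
```

```bash
cat > d.py <<'E'
import sys
from h import *
from scipy.spatial.transform import Rotation as R
s=sensors.sense();M=R.from_quat(s['tool_rot']).as_matrix();print(M.round(3),np.round(s['q'],2),np.round(s['ee_pos'],4))
g=np.array(list(map(float,sys.argv[1:4])))
print((M.T@(g-s['ee_pos'])/.4).round(3))
E
python3 d.py .3755 .254 .062
```

```text
[[ 0.987  0.105  0.118]
 [ 0.109 -0.994 -0.022]
 [ 0.115  0.035 -0.993]] [-0.28  0.19 -0.63  2.24  0.33  0.72 -2.61] [0.3561 0.2603 0.1044]
[0.034 0.017 0.111]
```

Emit:
{"method": "step_arm", "body": {"offset": [[0.015, 0.008, 0], [0.015, 0.008, 0]], "yaw": [-0.04, -0.035]}}

```text
time_s: 16.0
ee_pos: [0.3676, 0.2555, 0.1057]
tool_rot: [0.983, 0.177, 0.054, 0.022]
ft_force: [0.6, 0.5, -0.1]
finger_gap: 0.445
```

```bash
python3 d.py .3755 .254 .062
```

```text
[[ 0.932  0.345  0.115]
 [ 0.349 -0.937 -0.024]
 [ 0.099  0.063 -0.993]] [-0.23  0.2  -0.65  2.22  0.34  0.73 -2.34] [0.3676 0.2555 0.1057]
[0.006 0.003 0.111]
```

Emit:
{"method": "step_arm", "body": {"offset": [[0, 0.002, 0.045], [-0.001, 0.001, 0.045], [-0.002, 0, 0.025]], "yaw": [0, 0, 0]}}

```text
time_s: 16.3
ee_pos: [0.3746, 0.2523, 0.0614]
tool_rot: [0.982, 0.178, 0.055, 0.022]
ft_force: [-0.6, -0.6, -0.2]
finger_gap: 0.447
```

```bash
python3 d.py .3755 .254 .062;python3 look.py scene 370 110 120 110 c11
```

```text
[[ 0.931  0.347  0.116]
 [ 0.352 -0.936 -0.024]
 [ 0.1    0.063 -0.993]] [-0.27  0.28 -0.61  2.25  0.45  0.65 -2.43] [0.3746 0.2523 0.0614]
[ 0.004 -0.003 -0.001]
16.3 [0.3746 0.2523 0.0614] [0.9822 0.178  0.0551 0.0222]
scale 5
```

View pics/c11.png

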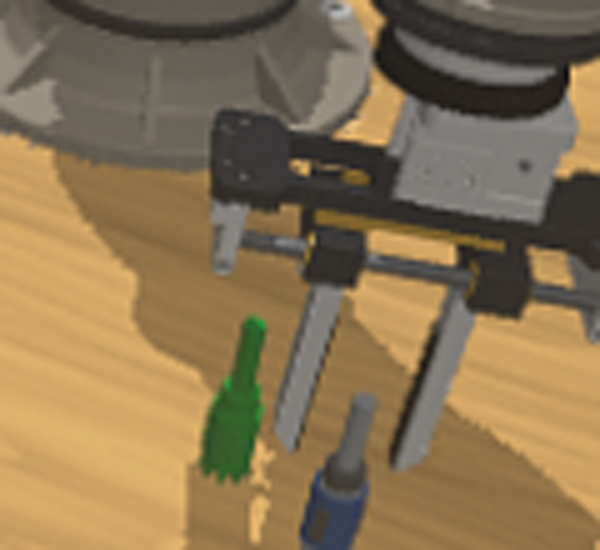

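The saw_25 shank stands midway between the fingertips, crop (350,455), and the green one at (235,400) is clear of them. Gripping.

Emit:
{"method": "step_arm", "body": {"offset": [[0, 0, 0], [0, 0, 0], [0, 0, 0], [0, 0, 0], [0, 0, 0]], "yaw": [0, 0, 0, 0, 0], "hand": -1}}

```text
time_s: 16.85
ee_pos: [0.3746, 0.2526, 0.0626]
tool_rot: [0.982, 0.178, 0.055, 0.022]
ft_force: [-1.0, 0.5, -0.6]
finger_gap: 0.11
```

```bash
python3 d.py .375 .254 .2
```

```text
[[ 0.931  0.347  0.116]
 [ 0.352 -0.936 -0.024]
 [ 0.1    0.063 -0.993]] [-0.27  0.28 -0.61  2.25  0.45  0.65 -2.43] [0.3746 0.2526 0.0626]
[ 0.037  0.019 -0.341]
```

Emit:
{"method": "step_arm", "body": {"offset": [[0.01, 0.005, -0.1], [0.01, 0.005, -0.12], [0.01, 0.005, -0.1]], "yaw": [0, 0, 0]}}

```text
time_s: 17.15
ee_pos: [0.3695, 0.2529, 0.1906]
tool_rot: [0.982, 0.179, 0.05, 0.023]
ft_force: [0.5, -0.7, -1.6]
finger_gap: 0.106
```

```bash
python3 d.py .6085 .1385 .19
```

```text
[[ 0.931  0.35   0.106]
 [ 0.354 -0.935 -0.028]
 [ 0.089  0.063 -0.994]] [-0.15  0.07 -0.69  2.13  0.18  0.92 -2.15] [0.3695 0.2529 0.1906]
[0.455 0.476 0.073]
```

Emit:
{"method": "step_arm", "body": {"offset": [[0.076, 0.079, 0.01], [0.076, 0.079, 0.01], [0.076, 0.079, 0.01], [0.076, 0.079, 0.01], [0.076, 0.079, 0.01], [0.076, 0.079, 0.01]], "yaw": [0, 0, 0, 0, 0, 0]}}

```text
time_s: 17.75
ee_pos: [0.6157, 0.1407, 0.2074]
tool_rot: [0.981, 0.183, 0.057, 0.023]
ft_force: [0.3, 0.4, -0.5]
finger_gap: 0.111
```

```bash
python3 d.py .6085 .1385 .085
```

```text
[[ 0.926  0.357  0.121]
 [ 0.362 -0.932 -0.024]
 [ 0.104  0.066 -0.992]] [ 0.05  0.33 -0.51  1.77  0.28  0.99 -1.78] [0.6157 0.1407 0.2074]
[-0.051 -0.022  0.302]
```

Emit:
{"method": "step_arm", "body": {"offset": [[-0.02, -0.01, 0.11], [-0.018, -0.007, 0.11], [-0.014, -0.005, 0.08]], "yaw": [0, 0, 0]}}

```text
time_s: 18.05
ee_pos: [0.617, 0.1343, 0.0867]
tool_rot: [0.982, 0.179, 0.062, 0.023]
ft_force: [0.3, -0.1, -0.5]
finger_gap: 0.107
```

```bash
python3 d.py .6085 .1385 .076
```

```text
[[ 0.928  0.348  0.131]
 [ 0.354 -0.935 -0.023]
 [ 0.114  0.067 -0.991]] [ 0.01  0.46 -0.46  1.89  0.4   0.76 -1.89] [0.617  0.1343 0.0867]
[-0.019 -0.019  0.023]
```

Emit:
{"method": "step_arm", "body": {"offset": [[-0.02, -0.019, 0.01]], "yaw": [0]}}

```text
time_s: 18.15
ee_pos: [0.6056, 0.137, 0.0776]
tool_rot: [0.982, 0.178, 0.06, 0.023]
ft_force: [0.3, -0.9, -1.1]
finger_gap: 0.111
```

```bash
python3 d.py .6085 .1385 .0745
```

```text
[[ 0.929  0.347  0.125]
 [ 0.353 -0.935 -0.024]
 [ 0.109  0.067 -0.992]] [-0.    0.46 -0.46  1.91  0.4   0.74 -1.91] [0.6056 0.137  0.0776]
[ 0.007 -0.002  0.009]
```

Emit:
{"method": "step_arm", "body": {"offset": [[0.004, -0.003, 0.01]], "yaw": [0]}}

```text
time_s: 18.25
ee_pos: [0.6059, 0.1395, 0.074]
tool_rot: [0.982, 0.179, 0.059, 0.023]
ft_force: [-4.0, -0.7, 34.4]
finger_gap: 0.109
```

Emit:
{"method": "step_arm", "body": {"offset": [[0.009, 0.003, -0.008]], "yaw": [0]}}

```text
time_s: 18.35
ee_pos: [0.6092, 0.1405, 0.0785]
tool_rot: [0.982, 0.179, 0.059, 0.023]
ft_force: [0.9, 0.2, -1.0]
finger_gap: 0.109
```

Emit:
{"method": "step_arm", "body": {"offset": [[0, 0.004, 0.013]], "yaw": [0]}}

```text
time_s: 18.45
ee_pos: [0.612, 0.14, 0.076]
tool_rot: [0.982, 0.18, 0.061, 0.023]
ft_force: [-0.2, 0.3, -0.7]
finger_gap: 0.112
```

Emit:
{"method": "step_arm", "body": {"offset": [[-0.009, 0.001, 0.011]], "yaw": [0]}}

```text
time_s: 18.55
ee_pos: [0.6116, 0.139, 0.0736]
tool_rot: [0.981, 0.18, 0.064, 0.023]
ft_force: [-1.0, -0.7, 34.7]
finger_gap: 0.11
```

Emit:
{"method": "step_arm", "body": {"offset": [[0, 0, 0], [0, 0, 0], [0, 0, 0], [0.005, 0, -0.05], [0.01, 0, -0.1], [0.01, 0, -0.12], [-0.11, 0, -0.03], [-0.11, 0, -0.03], [-0.11, 0, -0.03], [-0.11, 0, -0.03]], "yaw": [0, 0, 0, 0, 0, 0, 0, 0, 0, 0], "hand": -0.1}}

```text
time_s: 19.55
ee_pos: [0.435, 0.0838, 0.2139]
tool_rot: [0.981, 0.18, 0.065, 0.021]
ft_force: [-0.8, -1.3, 1.2]
finger_gap: 0.452
```

```bash
cat > fin.py <<'E'
from h import *
print(np.round(sensors.sense()['q'],2))
M={64:((.6242,-.1166),(.6235,-.1151)),51:((.6186,-.0317),(.6179,-.0299)),38:((.6128,.0534),(.6122,.0546)),25:((.607,.1385),(.606,.1397))}
S=snapshot('scene');T=snapshot('top')
def hull(n,xy,r,z0,z1,ring=False):
    a=np.linspace(0,2*np.pi,60)
    P=[proj(n,(xy[0]+r*np.cos(t),xy[1]+r*np.sin(t),z)) for z in(z0,z1) for t in a]
    return cv2.convexHull(((np.array(P,np.float32)+.5)*8-.5))
def fit(n,im,k):
    # silhouette of the cup: pixels unlike yellow, within the mark's own neighbourhood
    j=0 if n=='scene' else 1; xy=np.array(M[k][j])
    big=cv2.cvtColor(cv2.resize(im,None,fx=8,fy=8,interpolation=cv2.INTER_CUBIC),cv2.COLOR_RGB2HSV)
    blue=(cv2.inRange(big,(100,60,15),(132,255,220))>0)
    best=None
    for dx in np.arange(-9,9.1,1.5):
        for dy in np.arange(-9,9.1,1.5):
            m=np.zeros(blue.shape,np.uint8);c=xy+np.array([dx,dy])/1000
            cv2.fillConvexPoly(m,hull(n,c,k/2000,.012,.054).astype(int),1)
            cv2.fillConvexPoly(m,hull(n,c,k/2000,.054,.054).astype(int),0)
            x,y=map(int,proj(n,(*c,.03))*8); w=slice(y-130,y+130),slice(x-130,x+130)
            w=slice(max(0,y-170),y+170),slice(x-150,x+150)
            mm=m[w]>0; bb=blue[w]
            v=(mm&bb).sum()/mm.sum()- (mm&~bb).sum()/mm.sum()
            near=cv2.dilate(m[w],np.ones((25,25)))>0
            v-=((near&~mm)&bb).sum()/mm.sum()
            if best is None or v>best[0]: best=(v,dx,dy)
    return best
for k in M: print(k,'scene',np.round(fit('scene',S,k),2))
a=cv2.resize(S[150:280,200:400],(780,507),interpolation=cv2.INTER_CUBIC)
b=cv2.resize(T[145:200,235:405],(680,220),interpolation=cv2.INTER_CUBIC)
c=np.zeros((598,790,3),np.uint8); a=cv2.resize(S[160:270,205:400],(640,361),interpolation=cv2.INTER_CUBIC); c[:361,:640]=a; c[365:585,:680]=b
cv2.imwrite('pics/fin.png',c[...,::-1])
for k in M: print(k,'top exp cup top',((proj('top',(*M[k][1],.054))-[235,145]+.5)*4+[0,365]).round(1))
E
python3 fin.py
```

```text
[ 0.18 -0.02 -0.56  2.15  0.07  0.89 -1.62]Traceback (most recent call last):
  File "fin.py", line 28, in <module>
    for k in M: print(k,'scene',np.round(fit('scene',S,k),2))
                                         ~~~^^^^^^^^^^^^^
  File "fin.py", line 18, in fit
    cv2.fillConvexPoly(m,hull(n,c,k/2000,.012,.054).astype(int),1)
                         ~~~~^^^^^^^^^^^^^^^^^^^^^^
  File "fin.py", line 7, in hull
    P=[proj(n,(xy[0]+r*np.cos(t),xy[1]+r*np.sin(t),z)) for z in(z0,z1) for t in a]
       ~~~~^^^^^^^^^^^^^^^^^^^^^^^^^^^^^^^^^^^^^^^^^^^
  File "h.py", line 15, in proj
    p=camera_params(n); return cv2.projectPoints(np.array([X],float),cv2.Rodrigues(np.array(p["R"]))[0],np.array(p["t"]),p["K"],p["D"])[0][0,0]
ValueError: time passes only in moves, steps and waits
```

```bash
python3 - <<'E'
s=open('h.py').read()
s=s.replace('def ray','import functools\nP=functools.cache(camera_params)\ndef ray').replace('p=camera_params(n)','p=P(n)')
s=s.replace('np.array([X],float),','np.array(X,float).reshape(-1,3),').replace('[0][0,0]\n','[0][:,0].squeeze()\n')
open('h.py','w').write(s)
f=open('fin.py').read()
f=f.replace('P=[proj(n,(xy[0]+r*np.cos(t),xy[1]+r*np.sin(t),z)) for z in(z0,z1) for t in a]','P=proj(n,[(xy[0]+r*np.cos(t),xy[1]+r*np.sin(t),z) for z in(z0,z1) for t in a])')
open('fin.py','w').write(f)
E
time python3 fin.py
```

```text
[ 0.18 -0.03 -0.56  2.16  0.07  0.89 -1.62]
64 scene [ 0.52 -6.   -4.5 ]
51 scene [ 0.43 -4.5  -3.  ]
38 scene [ 0.34 -6.   -3.  ]
25 scene [ 0.27  1.5  -6.  ]
64 top exp cup top [514.9 451.1]
51 top exp cup top [403.5 460.4]
38 top exp cup top [292.9 470. ]
25 top exp cup top [181.4 480.2]
real	0m8.597s
user	0m6.643s
sys	0m0.545s
```

View pics/fin.png

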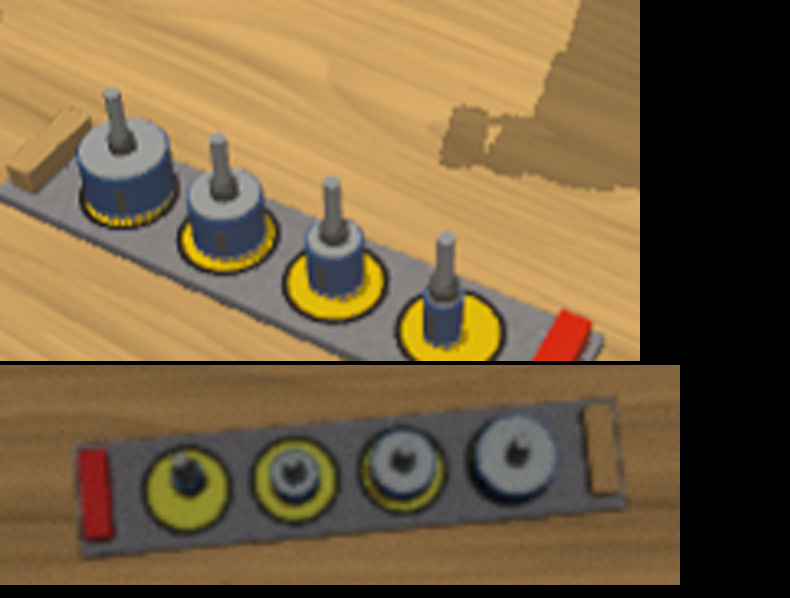

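The order is right and all four stand (bottom strip: 25, 38, 51, 64 from the red block). saw_25 looks about 6–7 mm off centre, at (186,477). I'll refine that number without viewing more pictures, allowing for the gaps between the teeth.

```bash
sed -e 's/k\/2000,.012,.054/k\/2000,ZB,.054/' -e '/^for k in M/d;/^a=cv2/d;/^b=cv2/d;/^c=np/d;/^cv2.imwrite/d' fin.py > fit.py
cat >> fit.py <<'E'
for ZB in (.015,.018):
    for k in M: print(ZB,k,np.round(fit('scene',S,k),2))
# shank tip + mark from the network
for n in('scene','top'):
    for j,im in (('saw',0),):
        print(n,[(round(d['score'],2),np.round(at(n,d['xy'],.012),4).tolist()) for d in spot_point(n,'saw_25')])
# top: non-yellow hole in mark_1
h=cv2.cvtColor(T,cv2.COLOR_RGB2HSV)
c=proj('top',(*M[25][1],.012)).astype(int); print(c); print(h[c[1]-12:c[1]+9,c[0]-11:c[0]+12,2])
E
python3 fit.py
```

```text
[ 0.18 -0.02 -0.56  2.15  0.07  0.89 -1.63]
0.015 64 [ 0.61 -4.5  -3.  ]
0.015 51 [ 0.51 -3.   -1.5 ]
0.015 38 [ 0.4 -4.5 -1.5]
0.015 25 [ 0.34  3.   -4.5 ]
0.018 64 [ 0.69 -4.5  -1.5 ]
0.018 51 [ 0.59 -1.5   0.  ]
0.018 38 [ 0.47 -3.   -1.5 ]
0.018 25 [ 0.38  4.5  -4.5 ]
scene [(0.64, [0.6129, 0.1315]), (0.61, [0.3656, 0.2069]), (0.6, [0.6215, 0.0539])]
top [(0.78, [0.6263, -0.1074]), (0.71, [0.6163, -0.03]), (0.59, [0.6069, 0.1359]), (0.45, [0.6087, 0.0541])]
[281 175]
[[ 89  82  86  89  88  92  84  85  84  80  85  81  78  79  79  81  76  74
   76  82  83  81  77]
 [ 81  80  80  82  84  82  85  81  78  71  72  70  65  63  71  76  75  75
   80  77  78  81  80]
 [ 79  81  78  80  80  81  75  69  60  45  39  37  43  35  53  57  63  73
   78  80  80  81  79]
 [ 81  82  81  79  73  69  54  47  45  59  66  79  86  80  70  48  39  45
   64  77  77  81  83]
 [ 79  79  82  68  50  42  47  67  77  98 110 114 120 125 118  97  70  50
   45  59  75  83  81]
 [ 83  84  74  57  46  66  92 106 111 108 111  88  93 103 119 135 125  97
   63  46  58  77  78]
 [ 79  81  62  46  74 119 138 132 112 105 
[... 713 characters left out ...]
143 146 139  92  41]
 [ 49  50 115 143 147 141 143 144 128 102  75  48  37  42  78 122 142 142
  144 147 140  90  42]
 [ 52  42 112 142 142 144 143 148 144 138 123 102  96 102 128 140 145 143
  145 139 137  83  46]
 [ 63  43  95 135 142 146 143 142 144 144 147 142 140 141 142 142 144 144
  145 139 114  63  51]
 [ 75  50  64 119 140 142 147 144 142 146 144 143 144 141 140 144 148 144
  147 132  86  45  59]
 [ 78  54  41 100 130 144 144 143 145 145 145 143 145 144 144 146 143 141
  139 111  60  44  67]
 [ 81  71  43  63 103 134 141 145 146 144 141 141 146 144 142 144 146 141
  129  82  46  54  79]
 [ 81  79  59  44  62 102 122 138 145 149 144 147 146 144 145 142 135 118
   90  51  50  69  82]]
```

saw_25 is about (+4.5, -3) mm off its mark; the others are within about 4 mm. I'll regrip saw_25 and shift it.

```bash
python3 d.py .600 .139 .18
```

```text
[[ 0.927  0.351  0.134]
 [ 0.356 -0.934 -0.018]
 [ 0.119  0.064 -0.991]] [ 0.18 -0.02 -0.56  2.15  0.07  0.89 -1.63] [0.4373 0.0848 0.2135]
[0.415 0.011 0.135]
```

Emit:
{"method": "step_arm", "body": {"offset": [[0.083, 0.002, 0.02], [0.083, 0.002, 0.02], [0.083, 0.002, 0.02], [0.083, 0.002, 0.03], [0.083, 0.002, 0.03]], "yaw": [0, 0, 0, 0, 0]}}

```text
time_s: 20.45
ee_pos: [0.6049, 0.1417, 0.1821]
tool_rot: [0.981, 0.18, 0.063, 0.021]
ft_force: [0.6, -0.9, 0.8]
finger_gap: 0.449
```

```bash
python3 d.py .6115 .138 .076
```

```text
[[ 0.927  0.35   0.131]
 [ 0.355 -0.935 -0.018]
 [ 0.116  0.063 -0.991]] [ 0.07  0.34 -0.54  1.83  0.31  0.92 -1.82] [0.6049 0.1417 0.1821]
[-0.019 -0.002  0.265]
```

Emit:
{"method": "step_arm", "body": {"offset": [[-0.012, -0.004, 0.1], [-0.012, -0.003, 0.1], [-0.008, -0.001, 0.055]], "yaw": [0, 0, 0]}}

```text
time_s: 20.75
ee_pos: [0.6115, 0.143, 0.0735]
tool_rot: [0.981, 0.18, 0.063, 0.018]
ft_force: [0.0, -0.4, 0.7]
finger_gap: 0.452
```

```bash
python3 d.py .6115 .138 .076
```

```text
[[ 0.927  0.351  0.131]
 [ 0.356 -0.934 -0.013]
 [ 0.118  0.058 -0.991]] [ 0.02  0.48 -0.48  1.91  0.42  0.73 -1.92] [0.6115 0.143  0.0735]
[-0.004  0.012 -0.006]
```

Close enough in the jaw direction after a small shift, then grip.

Emit:
{"method": "step_arm", "body": {"offset": [[-0.006, 0.012, 0]], "yaw": [0]}}

```text
time_s: 20.85
ee_pos: [0.6092, 0.1382, 0.0692]
tool_rot: [0.982, 0.181, 0.06, 0.018]
ft_force: [-0.7, -0.1, 0.1]
finger_gap: 0.447
```

Emit:
{"method": "step_arm", "body": {"offset": [[0, 0, 0], [0, 0, 0], [0, 0, 0], [0, 0, 0], [0, 0, 0]], "yaw": [0, 0, 0, 0, 0], "hand": -1}}

```text
time_s: 21.35
ee_pos: [0.6116, 0.1384, 0.0725]
tool_rot: [0.982, 0.18, 0.062, 0.017]
ft_force: [-0.1, -0.1, -1.0]
finger_gap: 0.108
```

```bash
python3 d.py .607 .141 .08
cat > f2.py <<'E'
exec(open('fit.py').read().split('for ZB')[0]); ZB=.016
for k in (25,64): print(k,np.round(fit('scene',S,k),2))
E
python3 f2.py
```

```text
[[ 0.927  0.352  0.127]
 [ 0.356 -0.934 -0.012]
 [ 0.115  0.056 -0.992]] [ 0.03  0.48 -0.49  1.91  0.42  0.73 -1.91] [0.6116 0.1384 0.0725]
[-0.006 -0.009 -0.02 ]
[ 0.03  0.48 -0.49  1.91  0.42  0.73 -1.91]
25 [ 0.28  3.   -3.  ]
64 [ 0.65 -4.5  -3.  ]
```

Emit:
{"method": "step_arm", "body": {"offset": [[-0.007, -0.008, -0.015]], "yaw": [0]}}

```text
time_s: 21.55
ee_pos: [0.6068, 0.14, 0.0775]
tool_rot: [0.982, 0.18, 0.061, 0.018]
ft_force: [0.0, -0.0, -0.5]
finger_gap: 0.11
```

```bash
python3 d.py .607 .1405 .0725
```

```text
[[ 0.928  0.351  0.126]
 [ 0.356 -0.935 -0.012]
 [ 0.114  0.056 -0.992]] [ 0.03  0.47 -0.49  1.91  0.41  0.74 -1.91] [0.6068 0.14   0.0775]
[-0.    -0.002  0.012]
```

Emit:
{"method": "step_arm", "body": {"offset": [[-0.004, 0, 0.014]], "yaw": [0]}}

```text
time_s: 21.65
ee_pos: [0.6062, 0.1403, 0.0731]
tool_rot: [0.981, 0.18, 0.062, 0.017]
ft_force: [0.1, 0.2, -1.3]
finger_gap: 0.109
```

Emit:
{"method": "step_arm", "body": {"offset": [[-0.001, 0, 0.008]], "yaw": [0]}}

```text
time_s: 21.75
ee_pos: [0.6074, 0.1403, 0.0711]
tool_rot: [0.981, 0.18, 0.064, 0.017]
ft_force: [-3.4, -3.2, 30.6]
finger_gap: 0.109
```

Emit:
{"method": "step_arm", "body": {"offset": [[0, 0, 0], [0, 0, 0], [0, 0, 0], [0.005, 0, -0.05], [0.01, 0, -0.1], [0.01, 0, -0.12], [-0.11, 0, -0.03], [-0.11, 0, -0.03], [-0.11, 0, -0.03], [-0.11, 0, -0.03]], "yaw": [0, 0, 0, 0, 0, 0, 0, 0, 0, 0], "hand": -0.1}}

```text
time_s: 22.75
ee_pos: [0.4296, 0.0834, 0.2069]
tool_rot: [0.981, 0.181, 0.061, 0.016]
ft_force: [-0.3, 0.1, 0.1]
finger_gap: 0.447
```

```bash
cat >> f2.py <<'E'
for k in (51,38): print(k,np.round(fit('scene',S,k),2))
for k in M:
    c=proj('top',(*M[k][1],.054)).astype(int); h=T[...,:]; w=h[c[1]-16:c[1]+17,c[0]-16:c[0]+17].astype(int)
    m=(w.min(2)>95)&(np.ptp(w,axis=2)<40); ys,xs=np.nonzero(m)
    if len(xs)>10: print(k,'top disc offset px',(np.array([(xs.min()+xs.max())/2,(ys.min()+ys.max())/2])+c-16-proj('top',(*M[k][1],.054))).round(2),xs.max()-xs.min(),ys.max()-ys.min())
print([ (round(d['score'],2),np.round(at('scene',d['xy'],0),3).tolist()) for d in spot_point('scene','glue')])
h=cv2.cvtColor(T,cv2.COLOR_RGB2HSV);print(h[163:187,270:293,2])
cv2.imwrite('pics/end.png',cv2.resize(S[180:290,205:400],(780,440),interpolation=cv2.INTER_CUBIC)[...,::-1])
E
python3 f2.py
```

```text
[ 0.23 -0.02 -0.6   2.16  0.06  0.88 -1.61]
25 [ 0.34 -3.   -3.  ]
64 [ 0.65 -4.5  -3.  ]
51 [ 0.54 -3.   -1.5 ]
38 [ 0.43 -4.5  -1.5 ]
64 top disc offset px [0.77 0.99] 18 18
51 top disc offset px [-0.38  0.64] 14 14
38 top disc offset px [0.28 0.76] 10 9
[(0.76, [0.534, -0.393])]
[[ 83  83  89  88  83  87  87  83  85  82  82  82  79  79  80  79  79  81
   80  79  83  81  81]
 [ 78  81  78  82  84  84  79  80  76  74  66  68  69  66  68  75  79  77
   81  83  83  82  81]
 [ 83  82  81  82  83  81  77  70  55  45  40  43  42  43  49  58  67  74
   83  82  83  82  81]
 [ 79  79  77  78  77  66  55  52  58  70  80  85  87  81  70  49  45  51
   63  76  78  81  80]
 [ 83  79  79  73  54  39  46  83  99 126 137 141 138 138 126  98  73  52
   43  58  77  78  80]
 [ 80  85  78  54  41  69  95 122 134 130 134 138 140 143 142 140 124 102
   69  44  61  77  80]
 [ 79  78  64  46  76 121 136 131 119 114 112 116 122 128 142 147 142 139
  114  75  48  64  75]
 [ 83  69  47  61 116 141 141 127 114 109 108  80  70  92 126 142 144 141
  137 116  64  50  72]
 [ 74  53  38  95 133 143 143 119  99  95
[... 811 characters left out ...]
143 142 108  63  48]
 [ 79  45  59 121 143 144 145 144 143 138 126 113 129 140 139 146 146 143
  142 133  89  41  58]
 [ 78  56  43  97 132 142 144 144 143 146 145 142 141 143 142 143 143 142
  139 107  60  41  67]
 [ 81  67  45  62 106 135 145 144 143 147 143 144 144 146 145 145 142 142
  129  78  44  55  77]
 [ 84  78  64  43  62  98 125 137 146 144 144 141 144 144 145 143 139 122
   89  57  50  74  82]
 [ 82  77  76  61  40  43  79 110 127 137 143 141 144 140 130 121 103  66
   46  53  72  78  80]
 [ 82  78  76  74  63  44  41  50  75 107 117 120 121 112  92  66  50  41
   55  73  80  80  81]
 [ 84  82  77  82  76  73  53  41  36  42  45  51  53  47  42  46  52  69
   80  80  82  81  84]]
```

```bash
python3 -c "
from plant import *
print(close_job())"
```

```text
the job is handed in; nothing more can be done
None
```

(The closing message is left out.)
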